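# File coated glass samples in their trays

### The job

Sort the five loose coated-glass samples into the trays of their colour: the two teal ones in the teal tray, the two orange ones in the orange tray and the loose grey one in the free bay of the grey tray, one sample to a bay, each flat on the bay's floor with its coated face up. Set the samples down, do not let them fall; leave the grey sample that is already filed in its place, and do not push or knock over the amber vial.

Things in the scene. Friction and masses are not known exactly. Their poses are not given: they have to be found in the camera images.
- teal1_mid (a point): Loose sample whose film is teal (blue-green), with one ink dot: upright black square mount 36 x 36 x 30 mm (30 tall) with a pale glass coupon as its top face; the film covers most of the top, the dots are on the bare strip beside it (at the -x edge). About 80 g. The point is its centre, 15 mm above its underside; z points up out of the coated face, x and y are parallel to its sides.
- orange1_mid (a point): Loose sample whose film is orange, with one ink dot: upright black square mount 36 x 36 x 30 mm (30 tall) with a pale glass coupon as its top face; the film covers most of the top, the dots are on the bare strip beside it (at the -x edge). About 80 g. The point is its centre, 15 mm above its underside; z points up out of the coated face, x and y are parallel to its sides.
- grey1_mid (a point): Loose sample whose film is dark grey, with one ink dot: upright black square mount 36 x 36 x 30 mm (30 tall) with a pale glass coupon as its top face; the film covers most of the top, the dots are on the bare strip beside it (at the -x edge). About 80 g. The point is its centre, 15 mm above its underside; z points up out of the coated face, x and y are parallel to its sides.
- teal2_mid (a point): Loose sample whose film is teal (blue-green), with two ink dots: upright black square mount 36 x 36 x 30 mm (30 tall) with a pale glass coupon as its top face; the film covers most of the top, the dots are on the bare strip beside it (at the -x edge). About 80 g. The point is its centre, 15 mm above its underside; z points up out of the coated face, x and y are parallel to its sides.
- orange2_mid (a point): Loose sample whose film is orange, with two ink dots: upright black square mount 36 x 36 x 30 mm (30 tall) with a pale glass coupon as its top face; the film covers most of the top, the dots are on the bare strip beside it (at the -x edge). About 80 g. The point is its centre, 15 mm above its underside; z points up out of the coated face, x and y are parallel to its sides.
- filed_mid (a point): The grey sample with two ink dots that is already filed: same make and size as the loose ones, loose in the bay at +y of the grey tray, to be left there. The point is its centre, 15 mm above its underside; z up.
- tray_teal: Tray with teal (blue-green) rims and white floors, fixed to the bench, 66 mm (x) by 128 mm (y). Two square bays side by side along its y axis, each 58 x 58 mm inside, centred at y = +31 and -31 mm, x = 0. Origin: centre of its underside, on the bench. The floors are 3 mm above the bench, the rims and the divider 4 mm thick and only 8 mm above the bench. Both bays are empty at the start; either may take either of the two samples.
- tray_orange: Tray with orange rims and white floors, fixed to the bench, 66 mm (x) by 128 mm (y). Two square bays side by side along its y axis, each 58 x 58 mm inside, centred at y = +31 and -31 mm, x = 0. Origin: centre of its underside, on the bench. The floors are 3 mm above the bench, the rims and the divider 4 mm thick and only 8 mm above the bench. Both bays are empty at the start; either may take either of the two samples.
- tray_grey: Tray with dark grey rims and white floors, fixed to the bench, 66 mm (x) by 128 mm (y). Two square bays side by side along its y axis, each 58 x 58 mm inside, centred at y = +31 and -31 mm, x = 0. Origin: centre of its underside, on the bench. The floors are 3 mm above the bench, the rims and the divider 4 mm thick and only 8 mm above the bench. The bay at +y already holds the filed grey sample; the bay at -y is free.
- vial_mid (a point): Small amber glass vial with a white cap, standing loose on the bench near the unsorted samples, 24 mm in diameter, 45 mm tall; the point is its centre, 22.5 mm above the bench. It stays standing where it is.
Things that resemble listed ones, but are neither listed nor needed, are in the scene too. Leave any pink, purple or yellow look-alike of the part that bears orange2_mid alone.

How it is judged:
At the end, for the whole second after the job is handed in: Each sample is alone in a bay of its colour's tray (filed grey one still in its own): centre within 13 mm of the bay's centre along each tray axis, flat on the floor (height within 4 mm, tilt under 0.08 rad), face up, released, at rest. The vial stands within 30 mm of its start (((x of teal1_mid in the frame of tray_teal between -0.013 and 0.013 m and y of teal1_mid in the frame of tray_teal between 0.018 and 0.044 m and z of teal1_mid in the frame of tray_teal between 0.014 and 0.022 m and angle between each of teal1_mid, teal2_mid's own z axis and vertical below 0.08 rad and x of teal2_mid in the frame of tray_teal between -0.013 and 0.013 m and y of teal2_mid in the frame of tray_teal between -0.044 and -0.018 m and z of teal2_mid in the frame of tray_teal between 0.014 and 0.022 m) or (x of teal1_mid in the frame of tray_teal between -0.013 and 0.013 m and y of teal1_mid in the frame of tray_teal between -0.044 and -0.018 m and z of teal1_mid in the frame of tray_teal between 0.014 and 0.022 m and angle between each of teal1_mid, teal2_mid's own z axis and vertical below 0.08 rad and x of teal2_mid in the frame of tray_teal between -0.013 and 0.013 m and y of teal2_mid in the frame of tray_teal between 0.018 and 0.044 m and z of teal2_mid in the frame of tray_teal between 0.014 and 0.022 m)) and ((x of orange1_mid in the frame of tray_orange between -0.013 and 0.013 m and y of orange1_mid in the frame of tray_orange between 0.018 and 0.044 m and z of orange1_mid in the frame of tray_orange between 0.014 and 0.022 m and angle between each of orange1_mid, orange2_mid's own z axis and vertical below 0.08 rad and x of orange2_mid in the frame of tray_orange between -0.013 and 0.013 m and y of orange2_mid in the frame of tray_orange between -0.044 and -0.018 m and z of orange2_mid in the frame of tray_orange between 0.014 and 0.022 m) or (x of orange1_mid in the frame of tray_orange between -0.013 and 0.013 m and y of orange1_mid in the frame of tray_orange between -0.044 and -0.018 m and z of orange1_mid in the frame of tray_orange between 0.014 and 0.022 m and angle between each of orange1_mid, orange2_mid's own z axis and vertical below 0.08 rad and x of orange2_mid in the frame of tray_orange between -0.013 and 0.013 m and y of orange2_mid in the frame of tray_orange between 0.018 and 0.044 m and z of orange2_mid in the frame of tray_orange between 0.014 and 0.022 m)) and x of grey1_mid in the frame of tray_grey between -0.013 and 0.013 m and y of grey1_mid in the frame of tray_grey between -0.044 and -0.018 m and z of grey1_mid in the frame of tray_grey between 0.014 and 0.022 m and angle between each of grey1_mid, filed_mid's own z axis and vertical below 0.08 rad and x of filed_mid in the frame of tray_grey between -0.013 and 0.013 m and y of filed_mid in the frame of tray_grey between 0.018 and 0.044 m and z of filed_mid in the frame of tray_grey between 0.014 and 0.022 m and distance of vial_mid from where it was at the start of the episode below 0.03 m and angle between vial_mid's own z axis and vertical below 0.2 rad and linear speed of each of teal1, orange1, grey1, teal2, orange2 below 0.02 m/s and angular speed of each of teal1, orange1, grey1, teal2, orange2 below 0.2 rad/s); the robot touches nothing.
It fails at once if the filed grey sample is shifted by more than 12 mm (distance of filed_mid from where it was at the start of the episode above 0.012 m).
It fails at once if the amber vial is knocked over or pushed more than 30 mm (angle between vial_mid's own z axis and vertical above 0.5 rad or distance of vial_mid from where it was at the start of the episode above 0.03 m).
It fails at once if a sample is let fall (free fall of more than about 30 mm) ((linear speed of teal1 above 0.77 m/s and contact force between teal1 and anything else below 0.02 N) or (linear speed of orange1 above 0.77 m/s and contact force between orange1 and anything else below 0.02 N) or (linear speed of grey1 above 0.77 m/s and contact force between grey1 and anything else below 0.02 N) or (linear speed of teal2 above 0.77 m/s and contact force between teal2 and anything else below 0.02 N) or (linear speed of orange2 above 0.77 m/s and contact force between orange2 and anything else below 0.02 N)).
It also fails if it takes over 99 s, if anything falls off the work surface, if the arm or the gripper's body presses on something with over 40 N, if the wrist force passes 120 N, or if a joint passes its speed limit or range.

### The arm

A 7-joint arm with a two-finger parallel gripper is mounted at the origin on the work surface. World frame = base frame: x ahead of the robot, y to its left, z up, the work surface at z = 0. Lengths are in m, angles in rad, forces in N, time in s.
With the tool pointing down it reaches from about 0.425 to 0.875 m from the base axis. Payload 4.7 kg.
Tool frame: the origin (TCP) lies where the fingers leave the gripper's body, on its centre line; the fingertips stand 70 mm ahead of it and the grasp point (between the pads) lies 51 mm ahead of it; z points along the fingers, y is the line along which they close (so a half turn about z gives the same grasp; the last joint's range is limited). The gripper opens to 87 mm and grips with 3 to 60 N. Pads are 19 mm wide; open, the fingers measure 117 mm over their backs; the gripper's body (75 mm by 190 mm) begins 51 mm behind the grasp point.
Start: joints at [-1.17, 0.321, -0.07, 1.45, 0.023, 1.371, -0.057], TCP at [0.245, 0.602, 0.292] pointing down, gripper open.
Joint ranges: [-2.86, 2.86], [-0.3, 2.09], [-1.38, 1.24], [0.06, 2.45], [-1.56, 4.7], [0.09, 2.05], [-2.69, 2.69]. Speed limits (rad/s): [2.57, 2.57, 3.14, 3.14, 3.14, 3.14, 3.14].

### API

Orientations are given as a rotation vector (axis times angle).
In Python, from bench import get_state, get_image, get_calibration, close_job gives the robot as it stands.
- The arm moves only by the tool send_rows, never from a script. Its argument "rows" is a list of rows, each an object of numbers: "hand": the finger opening in mm, from 0 to 87; "x", "y", "z": the shift along the world's x, y, z in mm; "roll": the turn about the world's z in degrees. A call has 1 to 10 rows; each row shifts and turns the commanded pose from where the row before left it; what a row does not reach is not made up. A row lasts 1/10 s, in which the tool goes at most 50 mm and 8.59 degrees, less where a joint would pass 70% of its speed; a pose out of reach is approached as far as the arm can. A call is refused whole if a number of a shift passes 50 or a number of a turn 8.59, either way. A call with a gripper value outside its range is refused whole. The fingers move at their own pace and stop on an object; "force" is the grip in N (left out, the last holds). Time passes only in rows, so rows that do not move let the fingers close. It gives the time, the measured TCP pose, the force, the opening and the grip force at its end, in the units of the state.
- get_state(): the state, without advancing time (a new reading comes with each control period).
- get_image(name): name is "scene" or "top"; returns the picture (480x640x3 uint8, blue, green, red); there is no depth.
- get_calibration(name): a dict with "mtx" (3x3 intrinsics, pixels), "D" ([k1, k2, p1, p2, k3] as OpenCV has them; the pictures are not rectified), "world_from_camera" (4x4, takes a point from camera to world coordinates). Camera axes: x right, y down, z forward; pixel columns grow to the right and rows downward; lengths in m; the calibration is good to about 2 mm. A picture is of the moment at which its call begins. get_calibration takes no time and is no camera call.
- close_job(): hands the job in; it is judged then, once.
The state is a dict: "time": time; "joint_positions": joint angles; "qd": joint speeds; "joint_torque": joint torques, N m; "position": TCP position; "tool_rot": TCP orientation; "ft_force": force on the tool from outside, world axes, zero at the start; "torque": the same for the moment, N m; "grip_width": opening from 0.0 (shut) to 1.0 (fully open); "grip_force": force on a finger pad.
Only numpy, scipy, OpenCV 4.12 (cv2) and the standard library are available. Lean on these libraries where they do the work, as an engineer would, in place of code of your own. Each camera call takes 0.05 s, during which the arm holds its last target. There are 200 camera calls.

## Working session

There is one attempt and no reset: what is moved stays moved. The work goes in short steps, Python scripts to look and compute and a tool call to move; the robot and the scene stay as the last step left them, time stands still between calls to the robot, and variables do not carry over. Pictures are saved under pics/ and viewed, at most 14 in all, crops included, and the job is handed in when it is done.

Besides the shell and the picture viewer there is one more tool, called after "Request:" by a JSON object that holds its "op" and its "data". send_rows: Moves the arm, as the interface text tells. Its arguments: {"type":"object","properties":{"rows":{"type":"array","items":{"type":"object","properties":{"hand":{"type":"number"},"x":{"type":"number"},"y":{"type":"number"},"z":{"type":"number"},"roll":{"type":"number"}}}},"force":{"type":"number"}},"required":["rows"]}

```bash
mkdir -p pics; python3 - <<'E'
from bench import *
import cv2
for n in("top","scene"):
    cv2.imwrite(f"pics/{n}0.png",get_image(n)); c=get_calibration(n); print(n,c["mtx"],c["D"],c["world_from_camera"])
print(get_state())
E
```

```text
top [[560.53814506   0.         318.83387211]
 [  0.         560.53814506 249.26773109]
 [  0.           0.           1.        ]] [0.00587233 0.         0.         0.         0.        ] [[ 0.00712869 -0.99232813  0.12342637  0.34375871]
 [-0.99968566 -0.00410525  0.02473296 -0.04504069]
 [-0.02403652 -0.12356388 -0.99204547  1.14876176]
 [ 0.          0.          0.          1.        ]]
scene [[524.77521107   0.         316.94711595]
 [  0.         524.77521107 242.86511334]
 [  0.           0.           1.        ]] [-0.03894022  0.          0.          0.          0.        ] [[ 0.39623938  0.53080025 -0.74916316  1.13821847]
 [ 0.91794326 -0.24622181  0.31105463 -0.30700378]
 [-0.01935243 -0.81094137 -0.58480729  0.54614113]
 [ 0.          0.          0.          1.        ]]
{'time': 0.1, 'joint_positions': array([-1.16990529,  0.32175149, -0.07010422,  1.4515829 ,  0.02259918,
        1.37081875, -0.05691647]), 'qd': array([-5.02277980e-04, -2.32013877e-03,  4.99630828e-05, -3.40802228e-03,
       -4.90093950e-04,  3.65086943e-05, -6.01781050e-04]), 'joint_torque': array([-1.48413219e-04, -4.92572844e+01, -4.05778997e-01, -3.13398206e+01,
       -6.40445855e-02,  3.94687825e-02,  8.31016860e-05]), 'position': array([0.24507169, 0.60160404, 0.29125423]), 'tool_rot': array([-6.03693945e-01, -3.08278458e+00,  2.75670670e-03]), 'ft_force': array([-0.37491566,  0.22592087, -0.57707773]), 'torque': array([ 0.01057713, -0.03547143,  0.03939011]), 'grip_force': 0.0, 'grip_width': 0.9954923161863896}
```

View pics/top0.png

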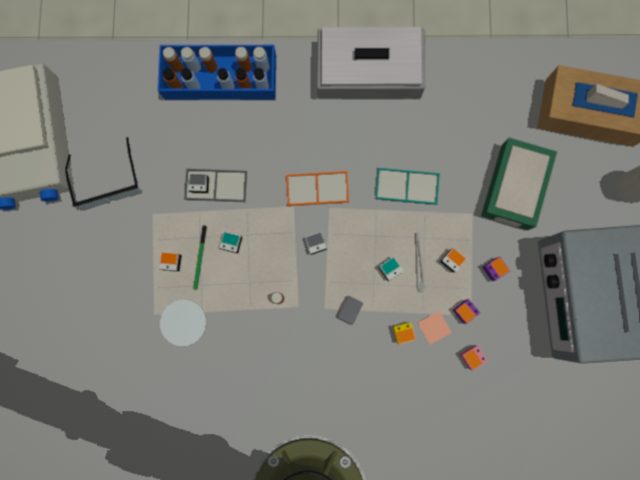

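View pics/scene0.png

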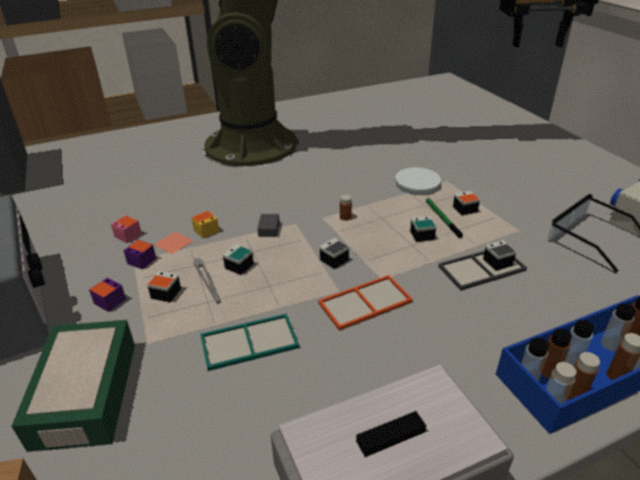

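Top view: the loose samples are at (170,261) orange, (230,242) teal, (316,243) grey, (391,268) teal and (454,259) orange. The vial is at (277,297). The trays are at (215,185) grey, (317,188) orange and (407,186) teal. The pink, purple and yellow look-alikes sit at lower right. Next I'll look at an enlarged crop.

```bash
python3 - <<'E'
import cv2,numpy as np
im=cv2.imread("pics/top0.png")
P=[(170,261),(230,242),(316,243),(391,268),(454,259),(198,183)]
t=[cv2.resize(im[y-20:y+20,x-20:x+20],(260,260),interpolation=cv2.INTER_CUBIC) for x,y in P]
cv2.imwrite("pics/z.png",np.vstack([np.hstack(t[:3]),np.hstack(t[3:])]))
E
```

```text
(no output)
```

View pics/z.png

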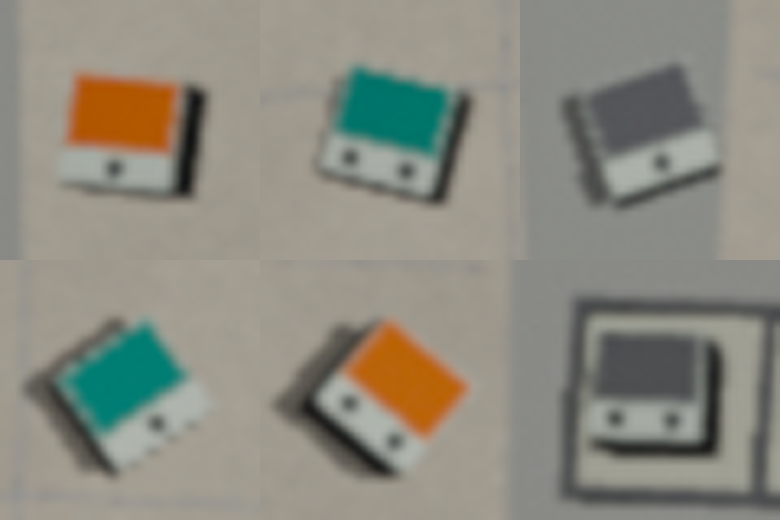

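The film plus the pale strip make up each top face: one dot on orange, grey and teal at (170,261), (316,243) and (391,268), two dots on teal and orange at (230,242) and (454,259). Next I'll measure the faces at z=0.03 and the trays at z=0.008.

```bash
cat >m.py <<'E'
import cv2,numpy as np
from bench import get_calibration,get_image
c=get_calibration("top");T=c["world_from_camera"]
def world(px,z):
    u=cv2.undistortPoints(np.float32(px).reshape(-1,1,2),c["mtx"],np.array(c["D"])).reshape(-1,2)
    d=np.c_[u,np.ones(len(u))]@T[:3,:3].T; o=T[:3,3]
    return (o+d*((z-o[2])/d[:,2:]))[:,:2]
def pix(p):
    R=T[:3,:3].T; q,_=cv2.projectPoints(np.float64(p).reshape(-1,1,3),cv2.Rodrigues(R)[0],-R@T[:3,3],c["mtx"],np.array(c["D"]));return q.reshape(-1,2)
def masks(im):
    h=cv2.cvtColor(im,cv2.COLOR_BGR2HSV);H,S,V=[h[...,i].astype(int) for i in range(3)]
    return dict(orange=(H>3)&(H<18)&(S>190)&(V>110),teal=(H>78)&(H<98)&(S>150),grey=(S<60)&(V<108)&(V>60))
def comp(m,at,r=8):
    n,l,s,ce=cv2.connectedComponentsWithStats(m.astype(np.uint8))
    w=l[at[1]-r:at[1]+r,at[0]-r:at[0]+r]; w=w[w>0]
    return np.bincount(w).argmax() and (l==np.bincount(w).argmax()).astype(np.uint8)
def rect(b,z):
    k=max(cv2.findContours(b,0,cv2.CHAIN_APPROX_NONE)[0],key=cv2.contourArea)
    return cv2.minAreaRect((world(k.reshape(-1,2),z)*1000).astype(np.float32))
def sample(im,M,col,at,z=.03):
    (cx,cy),(w,h),a=rect(comp(M[col],at),z)
    if w>h: a+=90       # a: direction of the short side = sample x
    g=cv2.cvtColor(im,cv2.COLOR_BGR2GRAY); best=[]
    for s in(a,a+180):
        e=np.array([np.cos(np.radians(s)),np.sin(np.radians(s))]);n=np.array([-e[1],e[0]])
        ps=[np.r_[(np.array([cx,cy])-e*16+n*t)/1000,z] for t in(-12,-8,0,8,12)]
        best.append((np.median([g[int(round(v)),int(round(u))] for u,v in pix(ps)]),s,e))
    _,s,e=max(best,key=lambda b:b[0])
    print(col,at,"film",round(w),round(h),"centre",np.round(np.array([cx,cy])-5.5*e,1),"xdir",round((s+180)%360-180,1))
E
python3 - <<'E'
from m import *
im=cv2.imread("pics/top0.png");M=masks(im)
for col,at in[("orange",(170,260)),("teal",(230,240)),("grey",(316,240)),("teal",(391,267)),("orange",(455,258)),("grey",(198,180))]: sample(im,M,col,at)
h=cv2.cvtColor(im,cv2.COLOR_BGR2HSV).astype(int);H,S,V=h[...,0],h[...,1],h[...,2]
R=dict(orange=((H<18)&(S>130),(317,172,35)),teal=((H>75)&(H<98)&(S>90),(407,186,35)),grey=(V<110,(215,185,35)))
for k,(m,(x,y,r)) in R.items():
    x,y={"orange":(317,188)}.get(k,(x,y))
    b=np.zeros(m.shape,np.uint8);b[y-24:y+24,x-40:x+40]=m[y-24:y+24,x-40:x+40]
    print("tray",k,rect(b,.008))
print("vial",world([(277,297)],.045))
E
```

```text
orange (170, 260) film 28 18 centre [458.3 287.4] xdir -5.4
teal (230, 240) film 29 18 centre [509.3 161.5] xdir 166.2
grey (316, 240) film 37 41 centre [498.6  -4.9] xdir -161.2
teal (391, 267) film 19 29 centre [ 445.9 -162.1] xdir 36.4
orange (455, 258) film 28 18 centre [ 464.5 -287.8] xdir -40.6
grey (198, 180) film 31 19 centre [622. 235.] xdir -4.7
tray orange ((614.2774658203125, -11.988822937011719), (66.24578094482422, 127.51038360595703), 3.633571147918701)
tray teal ((619.2947387695312, -198.6180419921875), (127.88611602783203, 66.66963195800781), 84.67009735107422)
tray grey ((620.279052734375, 201.5362548828125), (130.35299682617188, 67.62175750732422), 88.31342315673828)
vial [[0.38611007 0.06413185]]
```

```bash
python3 - <<'E'
from m import *
print(np.round(world([(168.3,261),(229.8,241.8),(315.8,243.1),(391.1,268),(454.1,259.3)],.03)*1000,1))
E
```

```text
[[ 457.8  286.7]
 [ 497.4  163.1]
 [ 495.4  -10.9]
 [ 445.8 -161.8]
 [ 463.9 -287.2]]
```

Request:
{"op": "send_rows", "data": {"rows": [{"hand": 60, "x": 21.3, "y": -31.5, "z": -12, "roll": -7.3}, {"hand": 60, "x": 21.3, "y": -31.5, "z": -12, "roll": -7.3}, {"hand": 60, "x": 21.3, "y": -31.5, "z": -12, "roll": -7.3}, {"hand": 60, "x": 21.3, "y": -31.5, "z": -12, "roll": -7.3}, {"hand": 60, "x": 21.3, "y": -31.5, "z": -12, "roll": -7.3}, {"hand": 60, "x": 21.3, "y": -31.5, "z": -12, "roll": -7.3}, {"hand": 60, "x": 21.3, "y": -31.5, "z": -12, "roll": -7.3}, {"hand": 60, "x": 21.3, "y": -31.5, "z": -12, "roll": -7.3}, {"hand": 60, "x": 21.3, "y": -31.5, "z": -12, "roll": -7.3}, {"hand": 60, "x": 21.3, "y": -31.5, "z": -12, "roll": -7.3}], "force": 20}}

```text
time: 1.1
position: [0.4586, 0.2855, 0.1716]
tool_rot: [-2.325, -2.113, 0.0]
ft_force: [0.6, 0.8, -0.4]
grip_width: 0.685
grip_force: 0.0
```

Request:
{"op": "send_rows", "data": {"rows": [{"y": 1.5, "z": -25}, {"z": -25}, {"z": -22}, {"z": -12}, {"z": -8}, {"hand": 60}, {"hand": 30}, {"hand": 30}, {"hand": 30}, {"hand": 30}]}}

```text
schema error: expected keys hand, x, y, z, roll
```

Request:
{"op": "send_rows", "data": {"rows": [{"hand": 60, "x": 0, "y": 1.5, "z": -25, "roll": 0}, {"hand": 60, "x": 0, "y": 0, "z": -25, "roll": 0}, {"hand": 60, "x": 0, "y": 0, "z": -22, "roll": 0}, {"hand": 60, "x": 0, "y": 0, "z": -12, "roll": 0}, {"hand": 60, "x": 0, "y": 0, "z": -8, "roll": 0}, {"hand": 60, "x": 0, "y": 0, "z": 0, "roll": 0}, {"hand": 30, "x": 0, "y": 0, "z": 0, "roll": 0}, {"hand": 30, "x": 0, "y": 0, "z": 0, "roll": 0}, {"hand": 30, "x": 0, "y": 0, "z": 0, "roll": 0}, {"hand": 30, "x": 0, "y": 0, "z": 0, "roll": 0}]}}

```text
time: 2.1
position: [0.4586, 0.2887, 0.0809]
tool_rot: [2.319, 2.119, 0.002]
ft_force: [0.4, -0.6, 0.6]
grip_width: 0.414
grip_force: 0.4
```

Request:
{"op": "send_rows", "data": {"rows": [{"hand": 30, "x": 0, "y": 0, "z": 0, "roll": 0}, {"hand": 30, "x": 0, "y": 0, "z": 0, "roll": 0}, {"hand": 30, "x": 0, "y": 0, "z": 10, "roll": 0}, {"hand": 30, "x": 0, "y": 0, "z": 20, "roll": 0}, {"hand": 30, "x": 0, "y": 0, "z": 20, "roll": 0}, {"hand": 30, "x": 0, "y": 0, "z": 20, "roll": 0}, {"hand": 30, "x": 0, "y": 0, "z": 0, "roll": 0}]}}

```text
time: 2.8
position: [0.4597, 0.2894, 0.1534]
tool_rot: [2.319, 2.119, 0.009]
ft_force: [-0.2, -0.6, 0.2]
grip_width: 0.416
grip_force: 20.0
```

Request:
{"op": "send_rows", "data": {"rows": [{"hand": 30, "x": 8, "y": -13.5, "z": 0, "roll": 1}, {"hand": 30, "x": 19, "y": -34, "z": 0, "roll": 1}, {"hand": 30, "x": 19, "y": -34, "z": 0, "roll": 1}, {"hand": 30, "x": 19, "y": -34, "z": 0, "roll": 1}, {"hand": 30, "x": 19, "y": -34, "z": 0, "roll": 1}, {"hand": 30, "x": 19, "y": -34, "z": 0, "roll": 1}, {"hand": 30, "x": 19, "y": -34, "z": 0, "roll": 1}, {"hand": 30, "x": 19, "y": -34, "z": 0, "roll": 1}, {"hand": 30, "x": 12, "y": -17, "z": 0, "roll": 1}, {"hand": 30, "x": 0, "y": 0, "z": 0, "roll": 0}]}}

```text
time: 3.8
position: [0.6119, 0.0153, 0.1494]
tool_rot: [2.151, 2.287, -0.004]
ft_force: [-0.6, 0.6, -0.6]
grip_width: 0.41
grip_force: 20.0
```

```bash
python3 - <<'E'
from m import *
im=get_image("scene");cv2.imwrite("pics/s1.png",im)
from bench import get_state;s=get_state();print(s["position"],s["grip_width"])
E
```

```text
[0.61099479 0.01801392 0.14920473] 0.4097385626254847
```

View pics/s1.png

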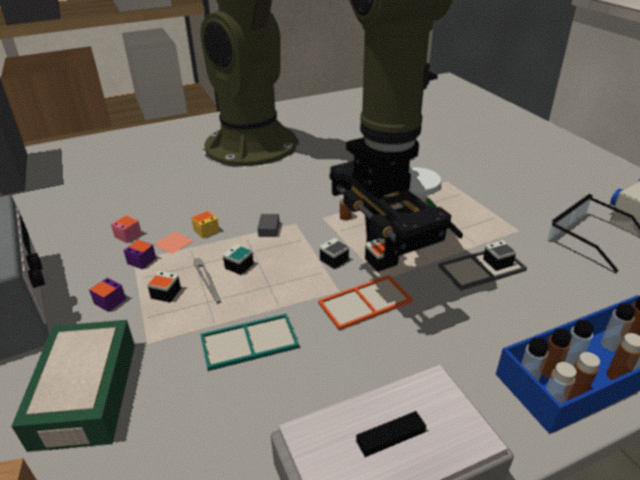

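The scene view shows the orange sample held level at (380,250), above the orange tray's +y bay. Lowering it.

Request:
{"op": "send_rows", "data": {"rows": [{"hand": 30, "x": 1, "y": 1, "z": -15, "roll": 0}, {"hand": 30, "x": 0, "y": 0, "z": -20, "roll": 0}, {"hand": 30, "x": 0, "y": 0, "z": -15, "roll": 0}, {"hand": 30, "x": 0, "y": 0, "z": -9, "roll": 0}, {"hand": 30, "x": 0, "y": 0, "z": -5, "roll": 0}, {"hand": 30, "x": 0, "y": 0, "z": -2, "roll": 0}, {"hand": 30, "x": 0, "y": 0, "z": 0, "roll": 0}, {"hand": 30, "x": 0, "y": 0, "z": 0, "roll": 0}]}}

```text
time: 4.65
position: [0.6129, 0.0209, 0.085]
tool_rot: [2.145, 2.294, 0.002]
ft_force: [-0.6, -0.2, -1.5]
grip_width: 0.414
grip_force: 20.0
```

Request:
{"op": "send_rows", "data": {"rows": [{"hand": 30, "x": 0, "y": 0, "z": -1, "roll": 0}, {"hand": 30, "x": 0, "y": 0, "z": 0, "roll": 0}]}}

```text
time: 4.85
position: [0.6129, 0.0209, 0.084]
tool_rot: [2.145, 2.294, 0.002]
ft_force: [1.3, 0.0, 1.5]
grip_width: 0.409
grip_force: 20.0
```

Request:
{"op": "send_rows", "data": {"rows": [{"hand": 58, "x": 0, "y": 0, "z": 0, "roll": 0}, {"hand": 58, "x": 0, "y": 0, "z": 0, "roll": 0}, {"hand": 58, "x": 0, "y": 0, "z": 0, "roll": 0}, {"hand": 58, "x": 0, "y": 0, "z": 10, "roll": 0}, {"hand": 58, "x": 0, "y": 0, "z": 30, "roll": 0}, {"hand": 58, "x": -15, "y": 22.6, "z": 20, "roll": -3.6}, {"hand": 58, "x": -25, "y": 30, "z": 0, "roll": -3.5}, {"hand": 58, "x": -25, "y": 30, "z": 0, "roll": -3.5}, {"hand": 58, "x": -25, "y": 30, "z": 0, "roll": -3.5}, {"hand": 58, "x": -25, "y": 30, "z": 0, "roll": -3.5}]}}

```text
time: 5.85
position: [0.4964, 0.1647, 0.1442]
tool_rot: [2.474, 1.936, 0.002]
ft_force: [1.0, 0.4, -0.1]
grip_width: 0.667
grip_force: 0.0
```

Request:
{"op": "send_rows", "data": {"rows": [{"hand": 58, "x": 0, "y": 0, "z": 0, "roll": 0}, {"hand": 58, "x": 0, "y": 0, "z": -20, "roll": 0}]}}

```text
time: 6.05
position: [0.4988, 0.1657, 0.1263]
tool_rot: [2.467, 1.943, 0.011]
ft_force: [0.9, -1.4, 0.1]
grip_width: 0.67
grip_force: 0.0
```

```bash
python3 - <<'E'
from m import *
im=get_image("scene");cv2.imwrite("pics/s2.png",im[140:380,100:580])
E
```

```text
(no output)
```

View pics/s2.png

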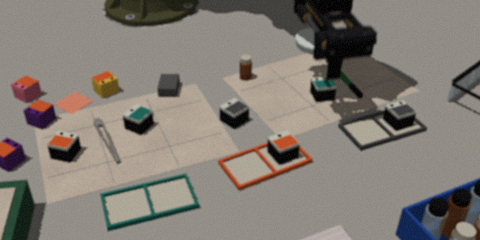

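Orange1 sits flat in its bay at crop (283,148), and the gripper is over teal2. Lowering to grasp.

Request:
{"op": "send_rows", "data": {"rows": [{"hand": 58, "x": 0, "y": -1, "z": -20, "roll": 0}, {"hand": 58, "x": 0, "y": 0, "z": -15, "roll": 0}, {"hand": 58, "x": 0, "y": 0, "z": -8, "roll": 0}, {"hand": 58, "x": 0, "y": 0, "z": 0, "roll": 0}, {"hand": 30, "x": 0, "y": 0, "z": 0, "roll": 0}, {"hand": 30, "x": 0, "y": 0, "z": 0, "roll": 0}, {"hand": 30, "x": 0, "y": 0, "z": 0, "roll": 0}, {"hand": 30, "x": 0, "y": 0, "z": 0, "roll": 0}, {"hand": 30, "x": 0, "y": 0, "z": 0, "roll": 0}, {"hand": 30, "x": 0, "y": 0, "z": 0, "roll": 0}]}}

```text
time: 7.1
position: [0.4978, 0.1627, 0.081]
tool_rot: [2.471, 1.939, 0.002]
ft_force: [0.7, -0.9, 4.8]
grip_width: 0.41
grip_force: 20.0
```

Request:
{"op": "send_rows", "data": {"rows": [{"hand": 30, "x": 0, "y": 0, "z": 10, "roll": 0}, {"hand": 30, "x": 0, "y": 0, "z": 20, "roll": 0}, {"hand": 30, "x": 0, "y": 0, "z": 20, "roll": 0}, {"hand": 30, "x": 4, "y": -11, "z": 20, "roll": 0}, {"hand": 30, "x": 10, "y": -20, "z": 0, "roll": 1}, {"hand": 30, "x": 14, "y": -40, "z": 0, "roll": 1}, {"hand": 30, "x": 14, "y": -40, "z": 0, "roll": 1}, {"hand": 30, "x": 14, "y": -40, "z": 0, "roll": 1}, {"hand": 30, "x": 14, "y": -40, "z": 0, "roll": 1}, {"hand": 30, "x": 14, "y": -40, "z": 0, "roll": 1}]}}

```text
time: 8.1
position: [0.5813, -0.0698, 0.1506]
tool_rot: [-2.365, -2.067, -0.0]
ft_force: [0.6, 0.5, -1.5]
grip_width: 0.411
grip_force: 20.0
```

Request:
{"op": "send_rows", "data": {"rows": [{"hand": 30, "x": 14, "y": -40, "z": 0, "roll": 1}, {"hand": 30, "x": 14, "y": -40, "z": 0, "roll": 1}, {"hand": 30, "x": 12, "y": -20, "z": 0, "roll": 0}, {"hand": 30, "x": 0, "y": 0, "z": 0, "roll": 0}, {"hand": 30, "x": 0, "y": 0, "z": 0, "roll": 0}]}}

```text
time: 8.6
position: [0.6208, -0.1684, 0.15]
tool_rot: [-2.33, -2.105, 0.001]
ft_force: [-0.8, -0.2, -1.8]
grip_width: 0.407
grip_force: 20.0
```

Request:
{"op": "send_rows", "data": {"rows": [{"hand": 30, "x": 1, "y": 1, "z": -15, "roll": 0}, {"hand": 30, "x": 0, "y": 0, "z": -20, "roll": 0}, {"hand": 30, "x": 0, "y": 0, "z": -15, "roll": 0}, {"hand": 30, "x": 0, "y": 0, "z": -9, "roll": 0}, {"hand": 30, "x": 0, "y": 0, "z": -5, "roll": 0}, {"hand": 30, "x": 0, "y": 0, "z": -3, "roll": 0}, {"hand": 30, "x": 0, "y": 0, "z": 0, "roll": 0}, {"hand": 30, "x": 0, "y": 0, "z": 0, "roll": 0}]}}

```text
time: 9.4
position: [0.6227, -0.1675, 0.084]
tool_rot: [2.329, 2.106, 0.001]
ft_force: [-0.5, 0.9, 1.0]
grip_width: 0.41
grip_force: 20.0
```

Request:
{"op": "send_rows", "data": {"rows": [{"hand": 58, "x": 0, "y": 0, "z": 0, "roll": 0}, {"hand": 58, "x": 0, "y": 0, "z": 0, "roll": 0}, {"hand": 58, "x": 0, "y": 0, "z": 0, "roll": 0}, {"hand": 58, "x": 0, "y": 0, "z": 15, "roll": 0}, {"hand": 58, "x": 0, "y": 0, "z": 30, "roll": 0}, {"hand": 58, "x": -27, "y": 32, "z": 15, "roll": 4.6}, {"hand": 58, "x": -25, "y": 31, "z": 0, "roll": 5}, {"hand": 58, "x": -25, "y": 31, "z": 0, "roll": 5}, {"hand": 58, "x": -25, "y": 31, "z": 0, "roll": 5}, {"hand": 58, "x": -25, "y": 31, "z": 0, "roll": 5}]}}

```text
time: 10.4
position: [0.4946, -0.0105, 0.1445]
tool_rot: [1.823, 2.557, 0.002]
ft_force: [0.1, 0.9, 0.4]
grip_width: 0.666
grip_force: 0.0
```

Request:
{"op": "send_rows", "data": {"rows": [{"hand": 58, "x": 0, "y": 0, "z": 0, "roll": 0}, {"hand": 58, "x": 0, "y": 0, "z": -20, "roll": 0}, {"hand": 58, "x": 0, "y": 0, "z": 0, "roll": 0}]}}

```text
time: 10.7
position: [0.4944, -0.0117, 0.1227]
tool_rot: [-1.828, -2.554, 0.002]
ft_force: [-0.3, -0.3, 0.0]
grip_width: 0.662
grip_force: 0.0
```

```bash
python3 - <<'E'
from m import *
im=get_image("scene");cv2.imwrite("pics/s3.png",im[140:380,100:580])
E
```

```text
(no output)
```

View pics/s3.png

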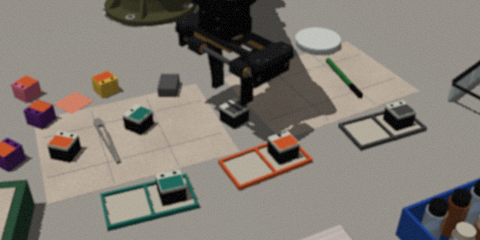

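Teal2 is in its bay at crop (172,185), and the fingers straddle grey1 at (235,112). Grasping.

Request:
{"op": "send_rows", "data": {"rows": [{"hand": 58, "x": 1, "y": 1, "z": -20, "roll": 0}, {"hand": 58, "x": 0, "y": 0, "z": -15, "roll": 0}, {"hand": 58, "x": 0, "y": 0, "z": -8, "roll": 0}, {"hand": 58, "x": 0, "y": 0, "z": 0, "roll": 0}, {"hand": 30, "x": 0, "y": 0, "z": 0, "roll": 0}, {"hand": 30, "x": 0, "y": 0, "z": 0, "roll": 0}, {"hand": 30, "x": 0, "y": 0, "z": 0, "roll": 0}, {"hand": 30, "x": 0, "y": 0, "z": 0, "roll": 0}, {"hand": 30, "x": 0, "y": 0, "z": 0, "roll": 0}, {"hand": 30, "x": 0, "y": 0, "z": 0, "roll": 0}]}}

```text
time: 11.75
position: [0.4969, -0.0103, 0.081]
tool_rot: [1.827, 2.554, 0.002]
ft_force: [-1.0, -0.4, 5.7]
grip_width: 0.412
grip_force: 20.0
```

Request:
{"op": "send_rows", "data": {"rows": [{"hand": 30, "x": 0, "y": 0, "z": 10, "roll": 0}, {"hand": 30, "x": 0, "y": 0, "z": 20, "roll": 0}, {"hand": 30, "x": 0, "y": 0, "z": 20, "roll": 0}, {"hand": 30, "x": 10, "y": 15, "z": 20, "roll": -2}, {"hand": 30, "x": 20, "y": 30, "z": 0, "roll": -4}, {"hand": 30, "x": 23, "y": 34, "z": 0, "roll": -4}, {"hand": 30, "x": 23, "y": 34, "z": 0, "roll": -4}, {"hand": 30, "x": 23, "y": 34, "z": 0, "roll": -4}, {"hand": 30, "x": 23.5, "y": 34, "z": 0, "roll": -2.6}, {"hand": 30, "x": 0, "y": 0, "z": 0, "roll": 0}]}}

```text
time: 12.75
position: [0.6196, 0.1779, 0.1497]
tool_rot: [-2.246, -2.194, -0.003]
ft_force: [-0.3, 0.5, -1.5]
grip_width: 0.412
grip_force: 20.0
```

Request:
{"op": "send_rows", "data": {"rows": [{"hand": 30, "x": 0, "y": 0, "z": 0, "roll": 0}, {"hand": 30, "x": 0, "y": 0, "z": -15, "roll": 0}]}}

```text
time: 12.95
position: [0.6197, 0.1694, 0.1368]
tool_rot: [2.255, 2.184, 0.004]
ft_force: [1.3, -0.2, -0.8]
grip_width: 0.413
grip_force: 20.0
```

Request:
{"op": "send_rows", "data": {"rows": [{"hand": 30, "x": 0, "y": 1, "z": -20, "roll": 0}, {"hand": 30, "x": 0, "y": 0, "z": -15, "roll": 0}, {"hand": 30, "x": 0, "y": 0, "z": -9, "roll": 0}, {"hand": 30, "x": 0, "y": 0, "z": -5, "roll": 0}, {"hand": 30, "x": 0, "y": 0, "z": -3, "roll": 0}, {"hand": 30, "x": 0, "y": 0, "z": 0, "roll": 0}, {"hand": 30, "x": 0, "y": 0, "z": 0, "roll": 0}]}}

```text
time: 13.65
position: [0.6193, 0.1714, 0.084]
tool_rot: [2.255, 2.186, 0.002]
ft_force: [-1.0, -0.6, 0.4]
grip_width: 0.418
grip_force: 20.0
```

Request:
{"op": "send_rows", "data": {"rows": [{"hand": 58, "x": 0, "y": 0, "z": 0, "roll": 0}, {"hand": 58, "x": 0, "y": 0, "z": 0, "roll": 0}, {"hand": 58, "x": 0, "y": 0, "z": 0, "roll": 0}, {"hand": 58, "x": 0, "y": 0, "z": 15, "roll": 0}, {"hand": 58, "x": 0, "y": 0, "z": 30, "roll": 0}, {"hand": 58, "x": -13.3, "y": -13.5, "z": 15, "roll": 3.2}, {"hand": 58, "x": -20, "y": -40, "z": 0, "roll": 5}, {"hand": 58, "x": -20, "y": -40, "z": 0, "roll": 5}, {"hand": 58, "x": -20, "y": -40, "z": 0, "roll": 5}, {"hand": 58, "x": -20, "y": -40, "z": 0, "roll": 5}]}}

```text
time: 14.65
position: [0.5249, -0.0034, 0.1446]
tool_rot: [1.764, 2.598, 0.002]
ft_force: [0.9, -0.4, 0.5]
grip_width: 0.667
grip_force: 0.0
```

Request:
{"op": "send_rows", "data": {"rows": [{"hand": 58, "x": -20, "y": -40, "z": 0, "roll": 5}, {"hand": 58, "x": -20, "y": -40, "z": 0, "roll": 5}, {"hand": 58, "x": -20, "y": -40, "z": 0, "roll": 5}, {"hand": 58, "x": -20, "y": -40, "z": 0, "roll": 0}, {"hand": 58, "x": 0, "y": 0, "z": 0, "roll": 0}, {"hand": 58, "x": 0, "y": 0, "z": -20, "roll": 0}, {"hand": 58, "x": 0, "y": 0, "z": 0, "roll": 0}]}}

```text
time: 15.35
position: [0.4445, -0.1615, 0.1226]
tool_rot: [-1.415, -2.802, 0.0]
ft_force: [-0.2, -0.7, -0.5]
grip_width: 0.667
grip_force: 0.0
```

```bash
python3 - <<'E'
from m import *
im=get_image("scene");cv2.imwrite("pics/s4.png",im[140:380,100:580])
E
```

```text
(no output)
```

View pics/s4.png

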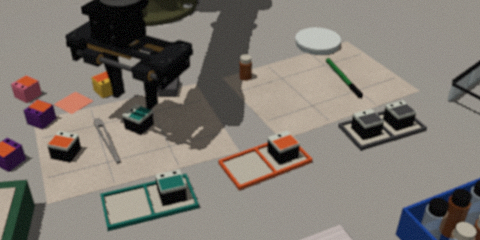

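Grey1 is in its free bay at crop (367,124), beside the filed sample. The fingers are over teal1 at (138,120). Grasping.

Request:
{"op": "send_rows", "data": {"rows": [{"hand": 58, "x": 1, "y": 0, "z": -20, "roll": 0}, {"hand": 58, "x": 0, "y": 0, "z": -15, "roll": 0}, {"hand": 58, "x": 0, "y": 0, "z": -8, "roll": 0}, {"hand": 58, "x": 0, "y": 0, "z": 0, "roll": 0}, {"hand": 30, "x": 0, "y": 0, "z": 0, "roll": 0}, {"hand": 30, "x": 0, "y": 0, "z": 0, "roll": 0}, {"hand": 30, "x": 0, "y": 0, "z": 0, "roll": 0}, {"hand": 30, "x": 0, "y": 0, "z": 0, "roll": 0}, {"hand": 30, "x": 0, "y": 0, "z": 0, "roll": 0}, {"hand": 30, "x": 0, "y": 0, "z": 0, "roll": 0}]}}

```text
time: 16.4
position: [0.4468, -0.1619, 0.0808]
tool_rot: [1.415, 2.804, 0.001]
ft_force: [0.0, 1.1, 4.5]
grip_width: 0.413
grip_force: 19.9
```

Request:
{"op": "send_rows", "data": {"rows": [{"hand": 30, "x": 0, "y": 0, "z": 10, "roll": 0}, {"hand": 30, "x": 0, "y": 0, "z": 20, "roll": 0}, {"hand": 30, "x": 0, "y": 0, "z": 20, "roll": 0}, {"hand": 30, "x": 10, "y": -5, "z": 20, "roll": -3}, {"hand": 30, "x": 25, "y": -12, "z": 0, "roll": -7}, {"hand": 30, "x": 30, "y": -12, "z": 0, "roll": -7}, {"hand": 30, "x": 30, "y": -12, "z": 0, "roll": -7}, {"hand": 30, "x": 30, "y": -12, "z": 0, "roll": -7}, {"hand": 30, "x": 30, "y": -10, "z": 0, "roll": -7}, {"hand": 30, "x": 14.6, "y": -4.6, "z": 0, "roll": -3.7}]}}

```text
time: 17.4
position: [0.618, -0.23, 0.1503]
tool_rot: [2.324, 2.112, -0.001]
ft_force: [0.5, 0.3, -1.4]
grip_width: 0.414
grip_force: 19.9
```

Request:
{"op": "send_rows", "data": {"rows": [{"hand": 30, "x": 0, "y": 0, "z": 0, "roll": 0}, {"hand": 30, "x": 0, "y": 0, "z": 0, "roll": 0}, {"hand": 30, "x": 0, "y": 0, "z": -15, "roll": 0}, {"hand": 30, "x": 0, "y": 0, "z": 0, "roll": 0}]}}

```text
time: 17.8
position: [0.6139, -0.2285, 0.1329]
tool_rot: [-2.318, -2.115, 0.003]
ft_force: [-0.6, 0.1, -1.5]
grip_width: 0.414
grip_force: 19.9
```

Request:
{"op": "send_rows", "data": {"rows": [{"hand": 30, "x": 2, "y": -1, "z": -20, "roll": 0}, {"hand": 30, "x": 0, "y": 0, "z": -15, "roll": 0}, {"hand": 30, "x": 0, "y": 0, "z": -9, "roll": 0}, {"hand": 30, "x": 0, "y": 0, "z": -5, "roll": 0}, {"hand": 30, "x": 0, "y": 0, "z": -3, "roll": 0}, {"hand": 30, "x": 0, "y": 0, "z": 0, "roll": 0}, {"hand": 30, "x": 0, "y": 0, "z": 0, "roll": 0}]}}

```text
time: 18.5
position: [0.6184, -0.2307, 0.0839]
tool_rot: [2.32, 2.116, 0.001]
ft_force: [-0.6, 1.4, 1.1]
grip_width: 0.415
grip_force: 19.9
```

Request:
{"op": "send_rows", "data": {"rows": [{"hand": 58, "x": 0, "y": 0, "z": 0, "roll": 0}, {"hand": 58, "x": 0, "y": 0, "z": 0, "roll": 0}, {"hand": 58, "x": 0, "y": 0, "z": 0, "roll": 0}, {"hand": 58, "x": 0, "y": 0, "z": 15, "roll": 0}, {"hand": 58, "x": 0, "y": 0, "z": 30, "roll": 0}, {"hand": 58, "x": -24, "y": -10, "z": 15, "roll": -5.4}, {"hand": 58, "x": -30, "y": -12, "z": 0, "roll": -7.5}, {"hand": 58, "x": -30, "y": -12, "z": 0, "roll": -7.5}, {"hand": 58, "x": -30, "y": -12, "z": 0, "roll": -7.5}, {"hand": 58, "x": -40, "y": -11, "z": 0, "roll": -7.5}]}}

```text
time: 19.5
position: [0.4641, -0.2881, 0.1446]
tool_rot: [2.856, 1.304, 0.003]
ft_force: [-0.4, 0.0, 0.6]
grip_width: 0.667
grip_force: 0.0
```

Request:
{"op": "send_rows", "data": {"rows": [{"hand": 58, "x": 0, "y": 0, "z": 0, "roll": 0}, {"hand": 58, "x": 0, "y": 0, "z": -20, "roll": 0}, {"hand": 58, "x": 0, "y": 0, "z": 0, "roll": 0}]}}

```text
time: 19.8
position: [0.4633, -0.2867, 0.1226]
tool_rot: [-2.853, -1.311, 0.002]
ft_force: [-0.4, 0.4, -0.5]
grip_width: 0.669
grip_force: 0.0
```

```bash
python3 - <<'E'
from m import *
im=get_image("scene");cv2.imwrite("pics/s5.png",im[140:380,80:560])
E
```

```text
(no output)
```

View pics/s5.png

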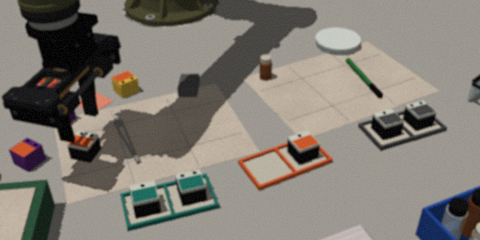

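Both teal samples are in their tray, at crop (147,197) and (191,187). The fingers straddle orange2 at (84,147). Grasping the last sample.

Request:
{"op": "send_rows", "data": {"rows": [{"hand": 58, "x": 1, "y": 0, "z": -20, "roll": 0}, {"hand": 58, "x": 0, "y": 0, "z": -15, "roll": 0}, {"hand": 58, "x": 0, "y": 0, "z": -8, "roll": 0}, {"hand": 58, "x": 0, "y": 0, "z": 0, "roll": 0}, {"hand": 30, "x": 0, "y": 0, "z": 0, "roll": 0}, {"hand": 30, "x": 0, "y": 0, "z": 0, "roll": 0}, {"hand": 30, "x": 0, "y": 0, "z": 0, "roll": 0}, {"hand": 30, "x": 0, "y": 0, "z": 0, "roll": 0}, {"hand": 30, "x": 0, "y": 0, "z": 0, "roll": 0}, {"hand": 30, "x": 0, "y": 0, "z": 0, "roll": 0}]}}

```text
time: 20.85
position: [0.4653, -0.2877, 0.0808]
tool_rot: [2.854, 1.311, 0.001]
ft_force: [-1.2, 0.5, 3.4]
grip_width: 0.414
grip_force: 20.0
```

Request:
{"op": "send_rows", "data": {"rows": [{"hand": 30, "x": 0, "y": 0, "z": 10, "roll": 0}, {"hand": 30, "x": 0, "y": 0, "z": 20, "roll": 0}, {"hand": 30, "x": 0, "y": 0, "z": 20, "roll": 0}, {"hand": 30, "x": 8, "y": 14, "z": 20, "roll": 2}, {"hand": 30, "x": 18, "y": 30, "z": 0, "roll": 6}, {"hand": 30, "x": 20, "y": 32, "z": 0, "roll": 6}, {"hand": 30, "x": 20, "y": 32, "z": 0, "roll": 6}, {"hand": 30, "x": 20, "y": 32, "z": 0, "roll": 6}, {"hand": 30, "x": 20, "y": 32, "z": 0, "roll": 6}, {"hand": 30, "x": 20, "y": 32, "z": 0, "roll": 6}]}}

```text
time: 21.85
position: [0.5915, -0.0822, 0.1508]
tool_rot: [2.268, 2.174, 0.0]
ft_force: [-0.7, -0.2, -0.7]
grip_width: 0.414
grip_force: 20.0
```

Request:
{"op": "send_rows", "data": {"rows": [{"hand": 30, "x": 20, "y": 32, "z": 0, "roll": 6}, {"hand": 30, "x": 5, "y": 9, "z": 0, "roll": 0}, {"hand": 30, "x": 0, "y": 0, "z": 0, "roll": 0}, {"hand": 30, "x": 0, "y": 0, "z": -15, "roll": 0}, {"hand": 30, "x": 0, "y": 0, "z": 0, "roll": 0}]}}

```text
time: 22.35
position: [0.6137, -0.0447, 0.133]
tool_rot: [-2.158, -2.28, 0.006]
ft_force: [-0.3, -0.4, -1.0]
grip_width: 0.412
grip_force: 20.0
```

Request:
{"op": "send_rows", "data": {"rows": [{"hand": 30, "x": 1, "y": 1, "z": -20, "roll": 0}, {"hand": 30, "x": 0, "y": 0, "z": -15, "roll": 0}, {"hand": 30, "x": 0, "y": 0, "z": -9, "roll": 0}, {"hand": 30, "x": 0, "y": 0, "z": -5, "roll": 0}, {"hand": 30, "x": 0, "y": 0, "z": -3, "roll": 0}, {"hand": 30, "x": 0, "y": 0, "z": 0, "roll": 0}, {"hand": 30, "x": 0, "y": 0, "z": 0, "roll": 0}]}}

```text
time: 23.05
position: [0.6175, -0.0418, 0.0838]
tool_rot: [2.155, 2.284, 0.001]
ft_force: [-0.5, 0.1, 0.7]
grip_width: 0.411
grip_force: 20.0
```

Request:
{"op": "send_rows", "data": {"rows": [{"hand": 58, "x": 0, "y": 0, "z": 0, "roll": 0}, {"hand": 58, "x": 0, "y": 0, "z": 0, "roll": 0}, {"hand": 58, "x": 0, "y": 0, "z": 0, "roll": 0}, {"hand": 58, "x": 0, "y": 0, "z": 15, "roll": 0}, {"hand": 58, "x": 0, "y": 0, "z": 30, "roll": 0}, {"hand": 58, "x": 0, "y": 0, "z": 40, "roll": 0}, {"hand": 58, "x": 0, "y": 0, "z": 40, "roll": 0}, {"hand": 58, "x": -20, "y": 40, "z": 20, "roll": 0}, {"hand": 58, "x": -20, "y": 40, "z": 0, "roll": 0}, {"hand": 58, "x": -20, "y": 40, "z": 0, "roll": 0}]}}

```text
time: 24.05
position: [0.557, 0.0793, 0.2307]
tool_rot: [2.156, 2.282, 0.005]
ft_force: [0.2, 1.5, -1.1]
grip_width: 0.663
grip_force: 0.0
```

Request:
{"op": "send_rows", "data": {"rows": [{"hand": 58, "x": -20, "y": 40, "z": 0, "roll": 0}, {"hand": 58, "x": -20, "y": 40, "z": 0, "roll": 0}, {"hand": 58, "x": -20, "y": 40, "z": 0, "roll": 0}, {"hand": 58, "x": -20, "y": 40, "z": 0, "roll": 0}, {"hand": 58, "x": -20, "y": 40, "z": 0, "roll": 0}, {"hand": 58, "x": -20, "y": 40, "z": 0, "roll": 0}, {"hand": 58, "x": -20, "y": 40, "z": 0, "roll": 0}, {"hand": 58, "x": -20, "y": 40, "z": 0, "roll": 0}, {"hand": 58, "x": -20, "y": 40, "z": 0, "roll": 0}, {"hand": 58, "x": 0, "y": 0, "z": 0, "roll": 0}]}}

```text
time: 25.05
position: [0.3717, 0.4452, 0.2293]
tool_rot: [-2.141, -2.294, -0.003]
ft_force: [-0.6, -0.1, -0.1]
grip_width: 0.668
grip_force: 0.0
```

```bash
python3 - <<'E'
from m import *
im=get_image("top");cv2.imwrite("pics/t1.png",cv2.resize(im[150:330,140:500],(720,360)));M=masks(im)
for col,z,at in[("orange",.033,(302,185)),("orange",.033,(333,185)),("teal",.033,(392,183)),("teal",.033,(423,183))]: sample(im,M,col,at,z)
cv2.imwrite("pics/s6.png",get_image("scene")[140:380,80:560])
E
```

```text
orange (302, 185) film 18 30 centre [611.7  19.3] xdir 6.6
orange (333, 185) film 18 28 centre [616.  -42.5] xdir 5.9
teal (392, 183) film 29 18 centre [ 621.5 -165.1] xdir -6.5
teal (423, 183) film 28 19 centre [ 616.5 -231.4] xdir -1.0
```

View pics/t1.png

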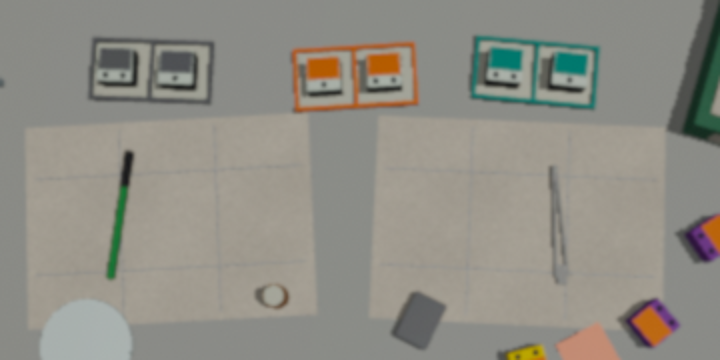

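View pics/s6.png

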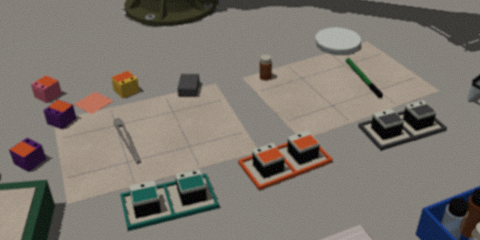

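All five samples are flat and face up in their bays, and the measured teal and orange centres are within 3 mm of their bay centres. Grey1 (crop 176,68) and the filed sample (117,65) look fine, and the vial still stands at (272,296). Handing in.

```bash
python3 -c "from bench import close_job;print(close_job())"
```

```text
the job is handed in; nothing more can be done
None
```

All five samples were placed flat and face up in the bays of their colours, the filed grey sample and the vial looked undisturbed in the final images, and I handed the job in at about 25 s (no verdict was returned).

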